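Clamp the cork block with the crank

ROBOT

A 6-joint arm with a two-finger parallel gripper is mounted at the origin on a cart in front of the work surface, level with it; the furniture and walls round the work are solid. World frame = base frame: x ahead of the robot, y to its left, z up, the work surface at z = 0. Lengths are in mm, angles in rad, forces in N, time in s.
With the tool pointing down it reaches from about 300 to 775 mm from the base axis. Payload 14.6 kg.
Tool frame: the origin (TCP) lies at the very end of the fingers, on their centre line; the grasp point (between the pads) lies 19 mm behind it (grip_point_offset is the distance from the TCP to the grasp point, in mm); z points along the fingers, y is the line along which they close (so a half turn about z gives the same grasp; the last joint's range is limited). The gripper opens to 94 mm and grips with 3 to 60 N. Pads are 16 mm wide; open, the fingers measure 119 mm over their backs; the gripper's body (75 mm by 177 mm) begins 78 mm behind the grasp point.
Start: joints at [-1.231, 0.3, 1.521, -0, 1.321, -0.067], TCP at [217.612, -505.108, 205.446] pointing down, gripper open.
Joint ranges: [-3.03, 3.03], [-0.79, 2.21], [0.23, 2.52], [-1.04, 4.18], [0, 3.07], [-2.55, 2.55]. Speed limits (rad/s): [2.22, 2.22, 2.57, 3.14, 3.14, 3.14].

INTERFACE

Orientations are given as [roll, pitch, yaw] about the fixed x, y, z axes, in that order (R = Rz(yaw) Ry(pitch) Rx(roll)).
In Python, from cell import read_state, camera, camera_info, sign_off, grip_point_offset gives the robot as it stands.
- The arm moves only by the shell command python3 -m handwheel 'ROWS' [FORCE]. ROWS is text: rows parted by semicolons, each of 5 numbers parted by spaces: the shift along the world's x, y, z in units of 40 mm (1.0 is 40 mm), then the turn about the world's z in units of 5 degrees (1.0 is 5 degrees), then the closure, from 0 (fully open) to 1 (shut). In form: dx dy dz yaw gripper; .... A call has 1 to 12 rows; each row shifts and turns the commanded pose from where the row before left it; what a row does not reach is not made up. A row lasts 1/12 s, in which the tool goes at most 41.7 mm and 7.16 degrees, less where a joint would pass 70% of its speed; a pose out of reach is approached as far as the arm can. A call is refused whole if a number of a shift passes 1 or a number of a turn 1, either way. A call with a gripper value outside its range is refused whole. The fingers move at their own pace and stop on an object; FORCE is the grip in N (left out, the last holds). Time passes only in rows, so rows that do not move let the fingers close. It gives the time, the measured TCP pose, the force, the opening and the grip force at its end, in the units of the state.
- read_state(): the state, without advancing time (a new reading comes with each control period).
- camera(name): name is "side" or "top" or "wrist"; returns (picture, depth): 420x560x3 uint8, red, green, blue; 420x560 float32, mm along the optical axis (not along the pixel's ray), 0 where there is no reading.
- camera_info(name): a dict with "intrinsics" (3x3 intrinsics, pixels), "world_from_camera" (4x4, takes a point from camera to world coordinates). Camera axes: x right, y down, z forward; pixel columns grow to the right and rows downward; lengths in mm; the calibration is good to about 2 mm. A picture is of the moment at which its call begins: read the wrist's pose just before it. camera_info takes no time and is no camera call; for the wrist camera it gives the pose at the moment of the call.
- sign_off(): hands the job in; it is judged then, once.
The state is a dict: "clock": time; "joints": joint angles; "qd": joint speeds; "effort": joint torques, N m; "eef_pos": TCP position; "eef_rot": TCP orientation; "wrist_force": force on the tool from outside, world axes, zero at the start; "moment": the same for the moment, N m; "finger_gap": finger opening in mm; "finger_force": force on a finger pad.
Only numpy, scipy, OpenCV 4.12 (cv2) and the standard library are available. Lean on these libraries where they do the work, as an engineer would, in place of code of your own. Each camera call takes 0.05 s, during which the arm holds its last target. There are 200 camera calls.

TASK

Lay the loose cork block flat on the bed of the rack clamp, lengthwise between the jaws and in line with them. Then wind the crank clockwise by its spinning grip, in one steady go without letting go of the grip, until the jaws hold the block firmly but do not crush it, and let go, leaving the things standing around where they are.

Things in the scene. Friction and masses are not known exactly. Their poses are not given: they have to be found in the camera images.
- cork: same cork sanding block as cork_center, 40 x 70 x 24 mm (x, y, z); origin at the centre of its underside; y along its 70 mm length, z up
- cork_center (a point): centre of the loose brown cork block (40 x 70 x 24 mm, 50 g), half-way up; y along its 70 mm length, z up. It lies flat on the table beside the clamp at the start
- clamp: the rack clamp, fixed on the table: wooden board 105 x 330 x 14 mm (x, y, z) with a dark steel bed bar 34 mm wide along y, bed top 36 mm above the table; origin at the centre of the board's underside; y runs from the crank end (-y) to the stop jaw (+y), z up. In this frame the crank shaft stands at y = -100 mm on a gear case 60 mm wide (y -133 to -67, top at z = 62 mm)
- pad: bright steel pad plate 46 x 8 x 22 mm on the front of the moving jaw, axes as the clamp; origin at the middle of its back, at bed height; its pressing face is 8 mm further along +y. It is sprung on the jaw by 15 N per mm, with 7.5 mm of travel
- grip: free-spinning dark wooden grip on the crank's end, upright, 22 mm in diameter, 56 mm tall; origin at the centre of its foot, 87.5 mm above the table. The crank arm beneath has its top 85 mm above the table. Turning freely takes about 9 N along the circle; each newton more there presses the block with 8.5 N. Firm: 3 to 9 N more than free; about 13 N more crushes the block
- grip_center (a point): point on the axis of the grip, 121.5 mm above the table, the height to hold it; it runs on a level circle of 55 mm radius about crank_axis
- crank_axis (a point): point on the crank's vertical axis, level with grip_center; fixed with the clamp
- crank (a joint): crank angle, rad; grows clockwise seen from above, driving the moving jaw towards the stop by 6.5 mm per rad. At 0 the grip lies on the -y side of the axis in the clamp's frame and the pad's pressing face is at y = -9 mm there. Starts between -1 and 1; about two turns bring the jaws together on the block. Friction holds it where it is left, also when clamped firmly
- putty_rubber: grey kneaded rubber 26 x 42 x 12 mm, a bystander; origin at the centre of its underside
- dipper_1: small open tin, 50 mm in diameter, 21 mm tall, a bystander; origin at the centre of its underside
- jar: glass jar with a lid, 91 mm in diameter, 124 mm tall, a bystander; origin at the centre of its underside
- bed (a point): point on the bed's top between the jaws, on the centre line, at y = 75 mm in the clamp's frame, axes as the clamp: where the underside of the block belongs, its length along y. The stop jaw's face stands 43 to 57 mm beyond it (preset, does not move, not measured); the moving jaw pushes the block the last bit against it. Jaws are 46 mm wide and rise 25 mm over the bed
- dipper_2: small open tin, 60 mm in diameter, 33 mm tall, a bystander; origin at the centre of its underside
There are look-alikes about, which are no part of the job. What is shaped like the cork but turquoise is not meant.

How it is judged (in metres and radians):
On the way, in this order (a step that is already met when the one before it is completed fails the run):
1. the cork block lies flat on the clamp's bed between the jaws, let go (z of cork in the frame of clamp between 0.033 and 0.04 m and y of cork in the frame of clamp between 0.025 and 0.1 m and angle between cork's own z axis and vertical below 0.1 rad and contact force between the fingers and cork below 0.1 N), for 0.2 s.
2. the crank is wound by its held grip, more than a turn on from any start (value of joint crank above 8 rad and contact force between the fingers and grip above 0.5 N).
At the end, for the whole second after the job is handed in: The cork block lies flat on the bed (within 4 mm of bed height, tilt under 0.1 rad), within 10 mm of the bed's centre line and 0.12 rad of its direction, pressed by the pad with 18 to 90 N, with the crank at rest (contact force between pad and cork between 18 and 90 N and x of cork in the frame of clamp between -0.01 and 0.01 m and z of cork in the frame of clamp between 0.033 and 0.04 m and angle between the y axis of cork and the y axis of clamp, either way round below 0.12 rad and angle between cork's own z axis and vertical below 0.1 rad and linear speed of cork below 0.01 m/s and velocity of joint crank between -0.05 and 0.05 rad/s); the robot touches nothing.
It fails at once if the cork block is crushed (the pad presses it with more than 110 N) (contact force between pad and cork above 110 N).
It fails at once if the grip is let go while winding, before the jaws have taken hold (value of joint crank above 2.5 rad and contact force between pad and cork below 5 N and contact force between the fingers and grip below 0.1 N).
It fails at once if a bystander is moved by more than 30 mm (distance of any of putty_rubber, dipper_1, jar, dipper_2 from where it was at the start of the episode above 0.03 m).
It also fails if it takes over 72 s, if anything falls off the work surface, if the arm or the gripper's body presses on something with over 40 N, if the wrist force passes 120 N, or if a joint passes its speed limit or range.

## Working session

There is one attempt and no reset: what is moved stays moved. The work goes in short steps, Python scripts to look and compute and a shell command to move; the robot and the scene stay as the last step left them, time stands still between calls to the robot, and variables do not carry over. Pictures are saved under pics/ and viewed, at most 10 in all, crops included, and the job is handed in when it is done.

```bash
mkdir -p pics; ls; python3 - <<'E'
from cell import *
import cv2, numpy as np
for n in("top","side"):
    p,d=camera(n); np.savez(''+n+'.npz',p=p,d=d,K=camera_info(n)["intrinsics"],T=camera_info(n)["world_from_camera"])
    cv2.imwrite(f'pics/{n}0.png',p[:,:,::-1])
    print(n,camera_info(n))
print(read_state())
E
```

```text
pics
top {'intrinsics': array([[498.07723523,   0.        , 272.16142146],
       [  0.        , 498.07723523, 208.1668205 ],
       [  0.        ,   0.        ,   1.        ]]), 'world_from_camera': array([[-7.08451392e-02, -9.71256530e-01,  2.27248144e-01,
         2.29476579e+02],
       [-9.97482075e-01,  6.97210526e-02, -1.29802104e-02,
         2.29846742e+02],
       [-3.23686561e-03, -2.27595534e-01, -9.73750376e-01,
         1.26009936e+03],
       [ 0.00000000e+00,  0.00000000e+00,  0.00000000e+00,
         1.00000000e+00]])}
side {'intrinsics': array([[507.26620082,   0.        , 276.13456682],
       [  0.        , 507.26620082, 211.95713465],
       [  0.        ,   0.        ,   1.        ]]), 'world_from_camera': array([[-8.88134429e-01, -2.71330361e-01,  3.70940791e-01,
         7.09273645e+01],
       [-4.59396462e-01,  5.47166515e-01, -6.99688285e-01,
         1.01161429e+03],
       [-1.31197050e-02, -7.91826143e-01, -6.10605628e-01,
         7.87916022e+02],
       [ 0.00000000e+00,  0.00000000e+00,  0.00000000e+00,
         1.00000000e+00]])}
{'clock': 0.1, 'joints': array([-1.23055866e+00,  3.00378699e-01,  1.52150758e+00,  2.69001188e-05,
        1.32071010e+00, -6.65869808e-02]), 'qd': array([-0.0002954 , -0.00208657, -0.00268643, -0.00115987, -0.00088255,
        0.00038765]), 'effort': array([ 3.78110140e-03, -5.32642400e+01, -3.53285480e+01,  7.10312999e-02,
        2.34676368e-02, -7.27857037e-05]), 'eef_pos': array([ 217.56476937, -504.88543522,  204.9681109 ]), 'eef_rot': array([-3.14059288e+00, -9.27846867e-05,  4.06817934e-01]), 'wrist_force': array([ 0.79203415,  0.03686686, -0.62091836]), 'moment': array([ 0.00911947, -0.04363682,  0.0165381 ]), 'finger_force': 0.0, 'finger_gap': 94.18546914987984}
```

View pics/top0.png

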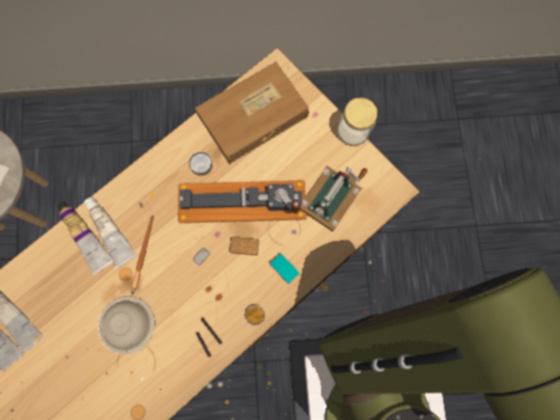

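View pics/side0.png

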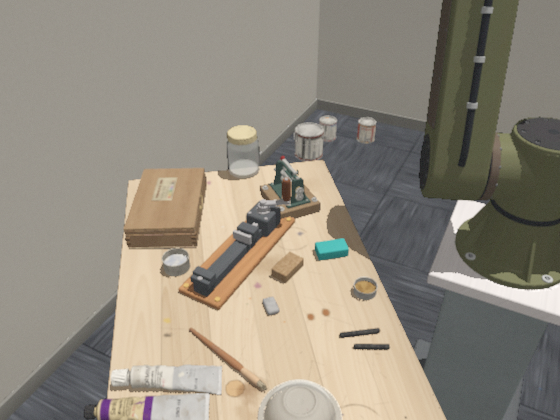

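The top view shows the brown cork at about (244,246) and a turquoise look-alike at (284,268). The clamp's orange board is centred near (242,201), with its crank around (285,197). A different small machine stands at (335,195). Other brown things are the chest at (252,110) and the tin at (255,314). By the description, the cork is the one at (244,246). I'll check that in a close crop and measure it.

```bash
cat > h.py <<'E'
import numpy as np, cv2
def load(n):
    z=np.load(f'{n}.npz'); return z['p'],z['d'],z['K'],z['T']
def ray(K,T,uv,z):
    uv=np.atleast_2d(uv).astype(float)
    r=np.c_[(uv[:,0]-K[0,2])/K[0,0],(uv[:,1]-K[1,2])/K[1,1],np.ones(len(uv))]@T[:3,:3].T
    o=T[:3,3]; return o+r*((z-o[2])/r[:,2])[:,None]
def cloud(d,K,T):
    v,u=np.mgrid[:d.shape[0],:d.shape[1]]
    P=np.stack([(u-K[0,2])/K[0,0]*d,(v-K[1,2])/K[1,1]*d,d],-1)
    return P@T[:3,:3].T+T[:3,3]
E
python3 - <<'E'
from h import *
p,d,K,T=load('top')
W=cloud(d,K,T); hsv=cv2.cvtColor(p,cv2.COLOR_RGB2HSV)
print('hsv cork',hsv[246,244],'board',hsv[216,240],hsv[186,181],'table',hsv[260,220])
for uv in [(244,246),(240,217),(215,200),(285,190),(290,203),(295,205),(282,196),(200,160),(255,314),(200,256),(357,110)]:
    print(uv,W[uv[1],uv[0]].round(0))
m=(hsv[...,0]<14)&(hsv[...,1]>180)&(hsv[...,2]>110); m[:175]=0;m[228:]=0;m[:,:170]=0;m[:,308:]=0
q=np.argwhere(m)[:,::-1]; r=cv2.minAreaRect(ray(K,T,q,14)[:,:2].astype(np.float32)); print('board',len(q),r, cv2.boxPoints(r).round(0).tolist())
a=p[170:280,170:320]; cv2.imwrite('pics/crop1.png',cv2.resize(a[:,:,::-1],None,fx=5,fy=5,interpolation=cv2.INTER_CUBIC))
# cork by height
z=W[...,2]; m=((z>14)&(z<32)).astype(np.uint8); m[:232]=0;m[260:]=0;m[:,:225]=0;m[:,:]*=1;m[:,264:]=0
q=np.argwhere(m)[:,::-1]; print('cork',len(q),cv2.minAreaRect(ray(K,T,q,24)[:,:2].astype(np.float32)))
# high points around crank
R=W[175:225,262:312].reshape(-1,3); R=R[(R[:,2]>135)]; print('grip top',len(R),R.mean(0) if len(R) else 0,R.max(0) if len(R) else 0)
R=W[175:225,262:312].reshape(-1,3);print(np.histogram(R[:,2],bins=range(0,160,10)))
E
```

```text
hsv cork [ 15 146 177] board [ 13 187 213] [ 16 197 219] table [ 16 113 222]
(244, 246) [425. 290.  28.]
(240, 217) [503. 297.  16.]
(215, 200) [547. 356.  37.]
(285, 190) [552. 179.  66.]
(290, 203) [513. 170.  85.]
(295, 205) [493. 162. 146.]
(282, 196) [533. 188.  84.]
(200, 160) [663. 393.  16.]
(255, 314) [258. 274.   8.]
(200, 256) [411. 403.  10.]
(357, 110) [726. -10. 126.]
board 590 ((544.6798706054688, 291.203125), (320.73760986328125, 97.42369842529297), 87.31883239746094) [[489.0, 133.0], [586.0, 129.0], [601.0, 449.0], [504.0, 454.0]]
cork 448 ((426.3952331542969, 289.6856689453125), (70.02772521972656, 40.8834342956543), 81.08690643310547)
grip top 72 [475.76249535 164.37756128 220.02458018] [ 504.63980311  229.84674204 1260.09936487]
(array([396, 669, 142, 231,  68, 111, 351,  27, 126,  15,   9,   8,  10,
        17,  53]), array([  0,  10,  20,  30,  40,  50,  60,  70,  80,  90, 100, 110, 120,
       130, 140, 150]))
```

View pics/crop1.png

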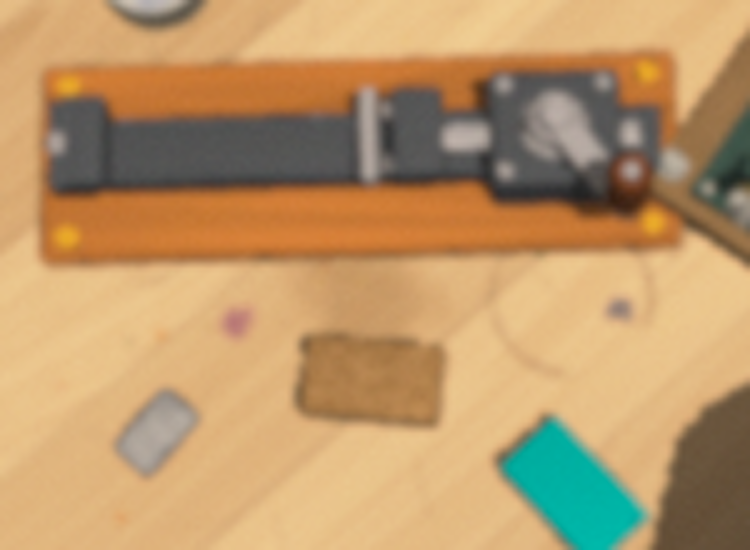

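The crop confirms it: the cork is the brown block at crop (370,380), which is image (244,246). The crank's grip is at (295,206). The clamp's +y axis points image-left, along world +y at about 87°. I'm moving over the cork.

```bash
python3 -m handwheel '0.26 1 0 0.58 0;0.26 1 0 0.58 0;0.26 1 0 0.58 0;0.26 1 0 0.58 0;0.26 1 0 0.58 0;0.26 1 0 0.58 0;0.26 1 0 0.58 0;0.26 1 0 0.58 0;0.26 1 0 0.58 0;0.26 1 0 0.58 0;0.26 1 0 0.58 0;0.26 1 0 0.58 0'
python3 -m handwheel '0.26 1 -0.1 0.58 0;0.26 1 -0.1 0.58 0;0.26 1 -0.1 0.58 0;0.26 1 -0.1 0.58 0;0.26 1 -0.1 0.58 0;0.26 1 -0.1 0.58 0;0.26 1 -0.1 0.58 0;0.26 0.87 -0.1 0.58 0;0 0 0 0 0;0 0 0 0 0;0 0 0 0 0'
python3 - <<'E'
from h import *
from cell import *
i=camera_info('wrist'); p,d=camera('wrist'); np.savez('wrist.npz',p=p,d=d,K=i['intrinsics'],T=i['world_from_camera'])
cv2.imwrite('pics/w1.png',p[:,:,::-1]); s=read_state(); print(s['eef_pos'],s['eef_rot'])
W=cloud(d,i['intrinsics'],i['world_from_camera'])
hsv=cv2.cvtColor(p,cv2.COLOR_RGB2HSV)
m=((abs(W[...,2]-24)<5)&(abs(W[...,0]-426)<50)&(abs(W[...,1]-290)<60)&(d>0)).astype(np.uint8)
q=W[m>0]; print(len(q),cv2.minAreaRect(q[:,:2].astype(np.float32)))
# clamp parts
sel=(d>0)&(abs(W[...,0]-545)<60)&(W[...,1]>120)&(W[...,1]<470)
b=sel&(hsv[...,0]<16)&(hsv[...,1]>180)&(abs(W[...,2]-14)<4); q=W[b]; print('board',len(q),cv2.minAreaRect(q[:,:2].astype(np.float32)) if len(q) else 0)
E
```

```text
clock: 1.1
eef_pos: [342.2, -23.1, 205.6]
eef_rot: [3.141, -0.0, 1.016]
wrist_force: [1.0, -0.4, 0.0]
finger_gap: 93.8
finger_force: 0.0
clock: 2.02
eef_pos: [425.3, 289.1, 173.1]
eef_rot: [-3.141, 0.001, 1.419]
wrist_force: [-0.5, 0.3, 0.1]
finger_gap: 93.9
finger_force: 0.0
[425.42911108 288.7930179  173.5125387 ] [-3.14144043e+00  2.69244658e-04  1.41785850e+00]
3360 ((428.8392028808594, 290.46319580078125), (69.77350616455078, 39.62202072143555), 80.66323852539062)
board 6 ((532.7784423828125, 326.24395751953125), (59.024505615234375, 215.61729431152344), 18.967336654663086)
```

View pics/w1.png

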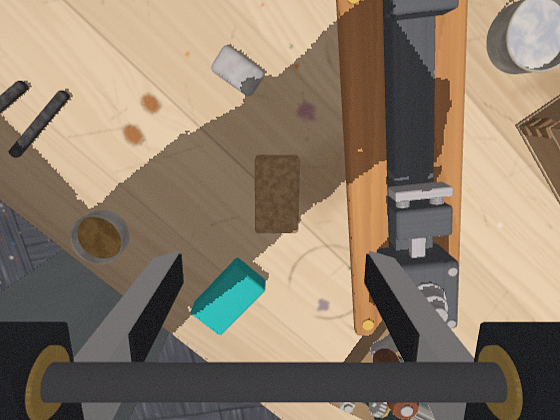

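The wrist view shows the cork clear at (277,194), with the clamp bed, pad (420,190) and stop jaw at the right. The grip is at about (390,355). I'll partly close the fingers to clear the board, then go down and grasp.

```bash
python3 -m handwheel '0.08 0.04 0 0 0.35;0 0 0 0 0.35;0 0 -0.6 0 0.35;0 0 -0.8 0 0.35;0 0 -0.8 0 0.35;0 0 -0.8 0 0.35;0 0 -0.7 0 0.35;0 0 -0.5 0 0.35;0 0 0 0 0.35;0 0 0 0 0.35' 15
python3 -m handwheel '0 0 0 0 1;0 0 0 0 1;0 0 0 0 1;0 0 0 0 1;0 0 0 0 1;0 0 0 0 1' 15
python3 - <<'E'
from h import *
p,d,K,T=load('wrist'); W=cloud(d,K,T); g=(d>0)
def sl(z0,z1,y0,y1,x0=480,x1=610):
    return W[g&(W[...,2]>z0)&(W[...,2]<z1)&(W[...,1]>y0)&(W[...,1]<y1)&(W[...,0]>x0)&(W[...,0]<x1)]
for y in range(285,410,20):
    q=sl(32,40,y,y+20); b=sl(11,17,y,y+20)
    print(y,len(q),q[:,2].mean().round(1),np.percentile(q[:,0],[1,99]).round(1),'board',np.percentile(b[:,0],[1,99]).round(1))
for n,y0,y1 in(('pad',240,310),('stop',380,450)):
    q=sl(55,64,y0,y1); print(n,len(q),q.min(0).round(1),q.max(0).round(1),cv2.minAreaRect(q[:,:2].astype(np.float32)))
for n in('wrist','top','side'):
    p,d,K,T=load(n); W=cloud(d,K,T)
    q=W[(d>0)&(abs(W[...,0]-490)<40)&(abs(W[...,1]-165)<40)&(W[...,2]>139)&(W[...,2]<150)]
    if len(q): print('grip',n,len(q),q.mean(0).round(1),((q.max(0)+q.min(0))/2).round(1),cv2.minAreaRect(q[:,:2].astype(np.float32)))
    q=W[(d>0)&(abs(W[...,0]-540)<45)&(abs(W[...,1]-191)<48)&(abs(W[...,2]-62)<4)]
    if len(q): print('case',n,len(q),cv2.minAreaRect(q[:,:2].astype(np.float32)))
E
```

```text
clock: 2.9
eef_pos: [428.8, 290.8, 5.6]
eef_rot: [-3.141, 0.001, 1.418]
wrist_force: [-0.1, 0.1, 1.1]
finger_gap: 61.3
finger_force: 0.0
clock: 3.4
eef_pos: [429.3, 291.6, 6.6]
eef_rot: [3.14, -0.001, 1.419]
wrist_force: [-1.1, -0.7, 7.4]
finger_gap: 39.9
finger_force: 15.0
285 898 37.6 [529.4 563. ] board [494.5 597.7]
305 1015 37.7 [530.4 563.6] board [495.5 598.2]
325 1063 37.7 [531.3 564.4] board [496.3 599.2]
345 1130 37.7 [532.3 566.1] board [497.3 600.2]
365 1193 37.8 [533.1 566.6] board [498.2 601.1]
385 1253 37.8 [534.  567.2] board [499.1 602.2]
405 665 37.8 [534.7 567.5] board [500.  602.9]
pad 2489 [521.3 245.3  55. ] [568.8 288.4  64. ] ((545.0646362304688, 266.76116943359375), (41.76232147216797, 46.19651412963867), 87.25033569335938)
stop 890 [528.8 413.5  55.2] [575.  426.2  64. ] ((551.5435180664062, 416.98919677734375), (10.514841079711914, 46.412559509277344), 79.77788543701172)
grip wrist 415 [495.2 159.4 145.1] [495.9 158.1 143.4] ((495.399658203125, 158.25799560546875), (14.769631385803223, 19.149160385131836), 76.67462921142578)
case wrist 1730 ((560.86083984375, 200.22238159179688), (39.405845642089844, 80.27149963378906), 30.852222442626953)
grip top 55 [494.9 159.1 143.5] [495.2 159.2 143.3] ((495.16229248046875, 159.3509979248047), (18.5275936126709, 16.568151473999023), 84.57249450683594)
case top 387 ((540.446533203125, 189.6446075439453), (64.67108154296875, 59.680118560791016), 86.04286193847656)
grip side 53 [495.5 159.8 144. ] [496.3 158.5 144.1] ((497.1485595703125, 157.92367553710938), (20.41787338256836, 19.846607208251953), 73.52720642089844)
case side 304 ((540.9744262695312, 189.96144104003906), (64.67106628417969, 61.95421600341797), 89.86514282226562)
```

```bash
python3 -m handwheel '0 0 0.4 0 1;0 0 0.8 0 1;0 0 0.9 0 1;0.4 0.24 0 0.2 1;0.6 0.4 0 0.2 1;0.6 0.4 0 0.2 1;0.6 0.4 0 0.2 1;0.5 0.2 0 0.2 1;0.3 0.2 0 0.2 1;0 0 0 0 1;0 0 0 0 1' 15
python3 -m handwheel '0 0 -0.3 0 1;0 0 -0.4 0 1;0 0 -0.3 0 1;0 0 -0.1 0 1;0 0 0 0 1;0 0 0 0 1'
```

```text
clock: 4.32
eef_pos: [548.6, 364.8, 89.1]
eef_rot: [-3.141, 0.0, 1.523]
wrist_force: [0.3, 0.5, 0.2]
finger_gap: 40.1
finger_force: 15.0
clock: 4.82
eef_pos: [548.8, 364.9, 45.7]
eef_rot: [3.141, -0.0, 1.524]
wrist_force: [0.2, -0.4, -0.5]
finger_gap: 39.6
finger_force: 15.0
```

```bash
python3 -m handwheel '0.01 0 -0.04 0 1;0 0 -0.02 0 1;0 0 0 0 1;0 0 0 0 1'
python3 -m handwheel '0 0 -0.02 0 1;0 0 0 0 1;0 0 0 0 1'
```

```text
clock: 5.15
eef_pos: [549.3, 364.9, 43.3]
eef_rot: [3.141, -0.0, 1.524]
wrist_force: [0.7, 0.8, -0.5]
finger_gap: 40.0
finger_force: 15.0
clock: 5.4
eef_pos: [549.3, 365.0, 42.6]
eef_rot: [3.141, -0.0, 1.524]
wrist_force: [-0.3, -0.6, 2.8]
finger_gap: 39.7
finger_force: 15.0
```

```bash
python3 -m handwheel '0 0 0 0 0.4;0 0 0 0 0.4;0 0 0 0 0.4;0 0 0.3 0 0.4;0 0 0.8 0 0.4;0 0 0.9 0 0.4;0 0 0.9 0 0.4;-0.3 -0.8 0.8 0 0.4;-0.5 -0.8 0.6 0 0.4;-0.3 -0.4 0 0 0.4;0 0 0 0 0.4;0 0 0 0 0.4'
python3 - <<'E'
from h import *
from cell import *
i=camera_info('wrist'); p,d=camera('wrist'); np.savez('wrist.npz',p=p,d=d,K=i['intrinsics'],T=i['world_from_camera'])
cv2.imwrite('pics/w2.png',p[:,:,::-1]); s=read_state(); print(s['eef_pos'],s['eef_rot'])
W=cloud(d,i['intrinsics'],i['world_from_camera']); hsv=cv2.cvtColor(p,cv2.COLOR_RGB2HSV)
m=(d>0)&(hsv[...,1]>90)&(abs(W[...,2]-61)<6)&(abs(W[...,0]-549)<35)&(abs(W[...,1]-365)<45)
q=W[m]; print(len(q),q[:,2].mean(),cv2.minAreaRect(q[:,:2].astype(np.float32)))
q=W[(d>0)&(abs(W[...,0]-490)<40)&(abs(W[...,1]-165)<40)&(W[...,2]>139)&(W[...,2]<150)]
if len(q): print('grip',len(q),q.mean(0).round(1),cv2.minAreaRect(q[:,:2].astype(np.float32)))
E
```

```text
clock: 6.4
eef_pos: [507.9, 290.3, 210.5]
eef_rot: [3.14, -0.001, 1.523]
wrist_force: [0.5, 0.3, -0.0]
finger_gap: 55.8
finger_force: 0.0
[508.11232111 290.84979989 209.7059132 ] [ 3.14096082e+00 -4.39177214e-04  1.52359663e+00]
3951 61.70994716273349 ((549.797119140625, 363.49871826171875), (68.84711456298828, 40.198829650878906), 87.17045593261719)
```

View pics/w2.png

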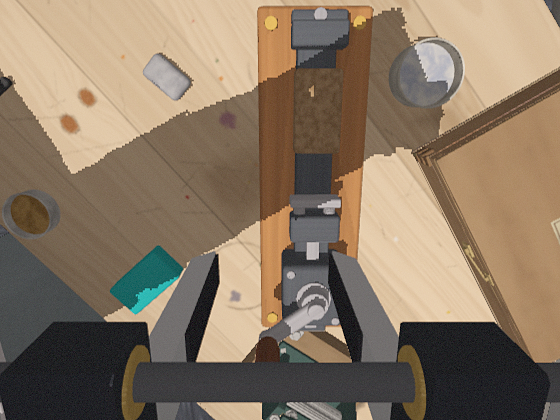

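The cork lies flat on the bed at (318,115), centred to within about 1 mm and aligned. Next I go to the grip at (495.3,159).

```bash
python3 -m handwheel '-0.08 -0.5 0 0 0.4;-0.08 -0.8 0 0 0.4;-0.08 -0.9 0 0 0.4;-0.08 -0.7 0 0 0.4;0 -0.39 0 0 0.4;0 0 -0.4 0 0.4;0 0 -0.7 0 0.4;0 0 -0.7 0 0.4;0 0 -0.6 0 0.4;0 0 -0.29 0 0.4;0 0 0 0 0.4;0 0 0 0 0.4' 40
python3 -m handwheel '0 0 0 0 0.8;0 0 0 0 1;0 0 0 0 1;0 0 0 0 1;0 0 0 0 1;0 0 0 0 1' 40
```

```text
clock: 7.45
eef_pos: [495.3, 159.5, 101.1]
eef_rot: [-3.14, 0.0, 1.524]
wrist_force: [0.1, -0.1, 0.1]
finger_gap: 56.4
finger_force: 0.0
clock: 7.95
eef_pos: [495.9, 159.0, 102.0]
eef_rot: [3.139, -0.0, 1.524]
wrist_force: [4.6, -0.7, -4.2]
finger_gap: 21.1
finger_force: 40.0
```

```bash
cat > rows.py <<'E'
import sys, numpy as np
# usage: x y cx cy dphi_deg n : steps along the circle (clockwise) from commanded x,y, in move units
x,y,cx,cy,dp,n=map(float,sys.argv[1:]); ph=np.arctan2(cx-x,cy-y); k=np.arange(1,int(n)+1)
a=ph+np.radians(dp)*k; P=np.c_[cx-55*np.sin(a),cy-55*np.cos(a)]
U=np.round((P-[x,y])/40,2); D=np.diff(np.vstack([[0,0],U]),axis=0)
print(' | '.join(f'{i:.2f} {j:.2f}' for i,j in D)); print('end cmd',(U[-1]*40+[x,y]).round(1),'crank',a[[0,-1]]-0.047)
E
python3 rows.py 495.3 159.2 541 189.7 8 6
```

```text
-0.10 0.17 | -0.07 0.17 | -0.04 0.19 | -0.02 0.19 | 0.01 0.19 | 0.03 0.19
end cmd [487.7 203.2] crank [1.07491527 1.77304697]
```

```bash
python3 -m handwheel '-0.10 0.17 0 0 1;-0.07 0.17 0 0 1;-0.04 0.19 0 0 1'; python3 -m handwheel '-0.02 0.19 0 0 1;0.01 0.19 0 0 1;0.03 0.19 0 0 1' ; python3 rows.py 487.7 203.2 541 189.7 12 12
```

```text
clock: 8.2
eef_pos: [487.5, 179.4, 101.9]
eef_rot: [3.139, 0.001, 1.523]
wrist_force: [5.9, -9.0, 0.2]
finger_gap: 20.8
finger_force: 40.0
clock: 8.45
eef_pos: [487.8, 202.2, 101.9]
eef_rot: [3.141, 0.002, 1.524]
wrist_force: [4.2, -12.1, 3.3]
finger_gap: 21.1
finger_force: 40.0
0.10 0.27 | 0.15 0.24 | 0.20 0.21 | 0.24 0.16 | 0.27 0.11 | 0.28 0.04 | 0.29 -0.01 | 0.28 -0.07 | 0.26 -0.12 | 0.22 -0.18 | 0.19 -0.22 | 0.13 -0.26
end cmd [592.1 210. ] crank [1.98130227 4.28513688]
```

```bash
python3 -m handwheel '0.10 0.27 0 0 1;0.15 0.24 0 0 1;0.20 0.21 0 0 1;0.24 0.16 0 0 1;0.27 0.11 0 0 1;0.28 0.04 0 0 1'; python3 -m handwheel '0.29 -0.01 0 0 1;0.28 -0.07 0 0 1;0.26 -0.12 0 0 1;0.22 -0.18 0 0 1;0.19 -0.22 0 0 1;0.13 -0.26 0 0 1' ; python3 rows.py 592.1 210 541 189.7 12 12
```

```text
clock: 8.95
eef_pos: [536.5, 244.7, 101.8]
eef_rot: [-3.139, 0.0, 1.524]
wrist_force: [-9.4, -1.3, 7.2]
finger_gap: 20.9
finger_force: 40.0
clock: 9.45
eef_pos: [592.2, 211.3, 102.0]
eef_rot: [3.141, -0.003, 1.525]
wrist_force: [-3.2, 9.8, 1.0]
finger_gap: 21.2
finger_force: 40.0
0.08 -0.28 | 0.02 -0.28 | -0.05 -0.29 | -0.10 -0.27 | -0.15 -0.24 | -0.20 -0.21 | -0.24 -0.16 | -0.27 -0.10 | -0.28 -0.05 | -0.29 0.01 | -0.28 0.07 | -0.25 0.13
end cmd [511.7 143.2] crank [-1.78649913  0.51733548]
```

```bash
python3 -m handwheel '0.08 -0.28 0 0 1;0.02 -0.28 0 0 1;-0.05 -0.29 0 0 1;-0.10 -0.27 0 0 1;-0.15 -0.24 0 0 1;-0.20 -0.21 0 0 1'; python3 -m handwheel '-0.24 -0.16 0 0 1;-0.27 -0.10 0 0 1;-0.28 -0.05 0 0 1;-0.29 0.01 0 0 1;-0.28 0.07 0 0 1;-0.25 0.13 0 0 1'; python3 rows.py 511.7 143.2 541 189.7 12 12
```

```text
clock: 9.95
eef_pos: [576.8, 147.4, 102.0]
eef_rot: [3.139, -0.002, 1.524]
wrist_force: [4.7, 9.8, -2.3]
finger_gap: 21.0
finger_force: 40.0
clock: 10.45
eef_pos: [512.4, 143.0, 102.0]
eef_rot: [3.137, -0.001, 1.523]
wrist_force: [13.4, 3.2, -7.0]
finger_gap: 21.1
finger_force: 40.0
-0.23 0.18 | -0.18 0.22 | -0.13 0.25 | -0.08 0.28 | -0.02 0.29 | 0.04 0.28 | 0.10 0.27 | 0.15 0.24 | 0.20 0.21 | 0.24 0.16 | 0.27 0.11 | 0.28 0.04
end cmd [537.3 244.4] crank [0.72470323 3.02853784]
```

```bash
python3 -m handwheel '-0.23 0.18 0 0 1;-0.18 0.22 0 0 1;-0.13 0.25 0 0 1;-0.08 0.28 0 0 1;-0.02 0.29 0 0 1;0.04 0.28 0 0 1'; python3 -m handwheel '0.10 0.27 0 0 1;0.15 0.24 0 0 1;0.20 0.21 0 0 1'; python3 rows.py 506.1 232 541 189.7 6 16
python3 - <<'E'
from h import *
from cell import *
p,d=camera('top'); i=camera_info('top'); W=cloud(d,i['intrinsics'],i['world_from_camera']); cv2.imwrite('pics/t2.png',cv2.resize(p[170:235,170:320,::-1],None,fx=5,fy=5))
E
```

```text
clock: 10.95
eef_pos: [487.8, 202.3, 101.8]
eef_rot: [3.14, 0.002, 1.524]
wrist_force: [5.7, -12.2, 1.8]
finger_gap: 20.9
finger_force: 40.0
clock: 11.2
eef_pos: [505.1, 231.3, 101.8]
eef_rot: [-3.14, 0.002, 1.524]
wrist_force: [-2.6, -11.4, 5.5]
finger_gap: 20.7
finger_force: 40.0
0.11 0.09 | 0.13 0.07 | 0.13 0.06 | 0.13 0.05 | 0.14 0.03 | 0.15 0.01 | 0.14 0.01 | 0.15 -0.02 | 0.14 -0.03 | 0.13 -0.04 | 0.14 -0.06 | 0.12 -0.07 | 0.12 -0.08 | 0.11 -0.10 | 0.09 -0.10 | 0.09 -0.12
end cmd [586.9 220. ] crank [2.5094772  4.08027353]
```

View pics/t2.png

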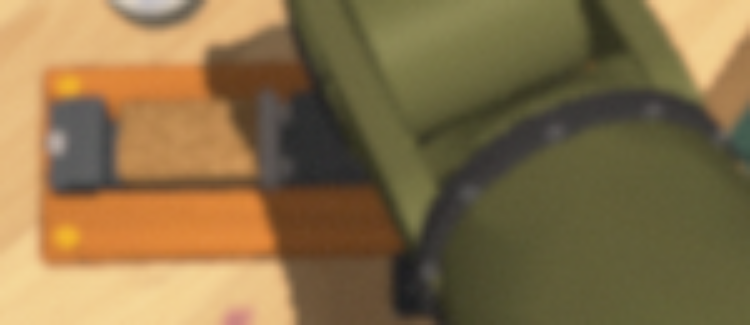

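The pad (crop 268,140) now touches the cork, and a gap of a few mm is left to the stop jaw at (105,140). I'll take fine steps and watch the tangential force.

```bash
cat > ft.py <<'E'
from cell import *; import numpy as np
s=read_state(); x,y=s['eef_pos'][:2]-[541,189.7]; ph=np.arctan2(-x,-y); t=np.array([-np.cos(ph),np.sin(ph)]); r=np.array([x,y])/np.hypot(x,y)
print('  crank %.2f Ft %.1f Fr %.1f'%(ph-.047+2*np.pi*(1 if ph>0 else 2),-s['wrist_force'][:2]@t,s['wrist_force'][:2]@r))
E
python3 -m handwheel '0.11 0.09 0 0 1;0.13 0.07 0 0 1' >/dev/null; python3 ft.py; python3 -m handwheel '0.13 0.06 0 0 1;0.13 0.05 0 0 1' >/dev/null; python3 ft.py; python3 -m handwheel '0.14 0.03 0 0 1;0.15 0.01 0 0 1' >/dev/null; python3 ft.py
```

```text
crank 8.87 Ft 9.4 Fr 0.0
  crank 9.08 Ft 8.8 Fr -2.7
  crank 9.29 Ft 10.8 Fr 3.3
```

```bash
python3 -m handwheel '0.14 0.01 0 0 1;0.15 -0.02 0 0 1' >/dev/null; python3 ft.py; python3 -m handwheel '0.14 -0.03 0 0 1' >/dev/null; python3 ft.py; python3 -m handwheel '0 0 0 0 1' >/dev/null; python3 ft.py
```

```text
crank 9.50 Ft 10.3 Fr 3.3
  crank 9.61 Ft 10.0 Fr 2.9
  crank 9.62 Ft 3.3 Fr 2.4
```

```bash
python3 -m handwheel '0.13 -0.04 0 0 1;0.14 -0.06 0 0 1' >/dev/null; python3 ft.py; python3 -m handwheel '0.12 -0.07 0 0 1' >/dev/null; python3 ft.py;  python3 -m handwheel '0.12 -0.08 0 0 1' >/dev/null; python3 ft.py
```

```text
crank 9.81 Ft 10.4 Fr 2.4
  crank 9.92 Ft 10.8 Fr 4.0
  crank 10.02 Ft 12.2 Fr 3.3
```

```bash
python3 -m handwheel '0.11 -0.10 0 0 1' >/dev/null; python3 ft.py; python3 -m handwheel '0.09 -0.10 0 0 1' >/dev/null; python3 ft.py
```

```text
crank 10.12 Ft 13.2 Fr 3.4
  crank 10.22 Ft 13.7 Fr 6.4
```

```bash
python3 -m handwheel '0.09 -0.12 0 0 1' >/dev/null; python3 ft.py; python3 rows.py 586.9 220 541 189.7 6 3;  python3 -m handwheel '0.08 -0.12 0 0 1' >/dev/null; python3 ft.py
```

```text
crank 10.32 Ft 15.3 Fr 5.1
0.07 -0.12 | 0.06 -0.14 | 0.05 -0.13
end cmd [594.1 204.4] crank [-2.09654063 -1.88710112]
  crank 10.43 Ft 16.4 Fr 2.9
```

```bash
python3 -m handwheel '0 0 0 0 1;0 0 0 0 1;0 0 0 0 1' >/dev/null; python3 ft.py; python3 -m handwheel '0 0 0 0 0.4;0 0 0 0 0.4;0 0 0 0 0.4;0 0 0 0 0.4;0 0 0.3 0 0.4;0 0 0.7 0 0.4;0 0 0.9 0 0.4;0 0 0.9 0 0.4;-0.5 -0.3 0.5 0 0.4;-0.8 -0.8 0 0 0.4;-0.8 -0.8 0 0 0.4;-0.4 -0.4 0 0 0.4'
python3 -m handwheel '-1 -1 0 0 0.4;-1 -1 0 0 0.4;-1 -1 0 0 0.4;-1 -0.9 0 0 0.4;0 0 0 0 0.4;0 0 0 0 0.4'
python3 - <<'E'
from h import *
from cell import *
p,d=camera('top'); i=camera_info('top'); W=cloud(d,i['intrinsics'],i['world_from_camera']); cv2.imwrite('pics/t3.png',cv2.resize(p[130:330,150:400,::-1],None,fx=3,fy=3))
q=W[(d>0)&(abs(W[...,0]-541)<75)&(abs(W[...,1]-190)<75)&(W[...,2]>139)&(W[...,2]<150)]; print(len(q),q.mean(0))
x,y=q.mean(0)[:2]-[541,189.7]; print('crank',np.arctan2(-x,-y)-.047+4*np.pi)
E
```

```text
crank 10.44 Ft 8.1 Fr 4.8
clock: 14.0
eef_pos: [492.3, 126.2, 234.7]
eef_rot: [3.14, 0.0, 1.523]
wrist_force: [0.7, -0.5, 0.8]
finger_gap: 56.6
finger_force: 0.0
clock: 14.5
eef_pos: [374.7, 10.9, 234.9]
eef_rot: [3.139, 0.0, 1.521]
wrist_force: [0.4, 0.2, -0.9]
finger_gap: 56.6
finger_force: 0.0
55 [587.48249878 217.61456928 144.04072542]
crank 10.407758305916794
```

View pics/t3.png

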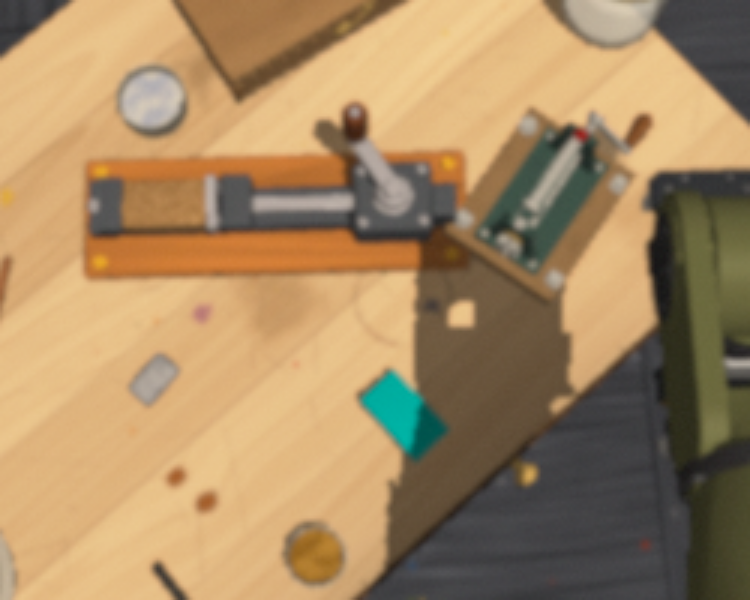

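The cork is clamped straight between the stop jaw (105,205) and the pad (212,203). The crank stayed at about 10.4 rad, the bystanders haven't moved and the robot is clear, so I'm handing in.

```bash
python3 -c "from cell import *; print(sign_off())"
```

```text
the job is handed in; nothing more can be done
None
```

The cork is clamped flat and in line on the bed, pressed with an estimated 55 N (from the winding force, inside the 18–90 N range); the grip is released, no bystander looked moved in the last picture, and the job was handed in after about 15 s of the 72 s, with no verdict shown.

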